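# Index the shoe turntable and find the socket for its lock nut

## Task

At the shoemaker's indexing turntable, turn the table by its upright pin, counterclockwise seen from above, until it is fully home against its index stop with the pin at the fixed pointer. Then find which of the two look-alike sockets fits the hex lock nut at the table's centre by trying them on it, and finish while still gripping the one that fits, fully seated and upright on the nut, with the table still at its stop. The socket that does not fit must be standing upright on the plywood board at the end, and the jar, the hammer and the glue bottle must be left where they are.

Things in the scene. Friction and masses are not known exactly. Their poses are not given: they have to be found in the camera images.
- indexer: Fixed round grey base of the turntable, 230 mm across; origin at the centre of its underside on the bench; position and yaw vary. A steel pointer block stands at its rim on its +y side, 138 mm from the axis, top 36 mm above the bench. Base and lock nut do not turn with the table.
- axis (a point): On the turntable's axis, 70 mm above the bench: the top of the 44 mm washer under the lock nut, where the rim of a fully seated socket rests. The fitting socket has 1.6 mm play across flats: it slides on when centred within about 0.7 mm and turned within about 4 deg. The other socket stops with its rim about 14 mm above the washer.
- nut (a point): On the axis, 80 mm above the bench, inside the fixed steel hex lock nut; two of its flats face the base's +x and -x (normals 0, 60, 120 deg from x). It is either 24 mm across flats, top 86 mm above the bench, or 19 mm across flats with a 9 mm stud rising to 102 mm. The spindle with the other nut stands spare on the bench about 330 mm away on the base's +y side.
- turntable (a joint): Angle of the aluminium disc (216 mm across, top 35 mm above the bench), rad, growing counterclockwise from above. 0: pin on the base's +x axis; 1.571: index stop, pin on its +y axis, at the pointer. It cannot turn further; the other stop is at -0.1. Starts at 0 to 0.45. Friction of 0.12 N m holds it wherever it is left.
- last (a point): Top of the green shoe last clamped on the disc opposite the pin, 90 mm above the bench; the last spans 48 to 115 mm from the axis and turns with the disc.
- pin (a point): On the turning pin, a steel post 16 mm in diameter (18 mm at the very top) standing on the disc 85 mm from the axis, from 35 mm to 95 mm above the bench; this point lies on its centre line 73 mm above the bench and moves with the disc.
- tray: Fixed flat plywood board 140 x 200 mm (x, y), 12 mm thick, no rim, on the bench; origin at the centre of its underside. Both sockets start standing on it.
- socket_1_centre (a point): One of two look-alike loose steel sockets, ~0.3 kg, 80 mm tall, upright, open end down: lower 45 mm a round barrel 40 mm across with six-point opening; upper 35 mm a solid hex adapter to grip, 26 mm across flats. Point: its centre, 40 mm above the rim; z up its axis; x is square to a pair of flats of adapter and opening (normals 0, 60, 120 deg). Which one fits varies: try.
- socket_1: The same socket; origin at the centre of its open rim, 40 mm below the centre point.
- socket_2_centre (a point): One of two look-alike loose steel sockets, ~0.3 kg, 80 mm tall, upright, open end down: lower 45 mm a round barrel 40 mm across with six-point opening; upper 35 mm a solid hex adapter to grip, 26 mm across flats. Point: its centre, 40 mm above the rim; z up its axis; x is square to a pair of flats of adapter and opening (normals 0, 60, 120 deg). Which one fits varies: try.
- socket_2: The same socket; origin at the centre of its open rim, 40 mm below the centre point.
- wax_jar: Bystander: squat jar 60 mm across, 50 mm high; origin at its underside.
- hammer: Bystander: hammer lying beyond the work.
- glue: Bystander: white glue bottle 56 mm across, 130 mm high; origin at its underside.
There are look-alikes about, which are no part of the job. Leave any red or yellow look-alike of the socket_1 alone.

How it is judged (in metres and radians):
On the way, in this order (a step that is already met when the one before it is completed fails the run):
1. the turntable rests at its index stop, the pin at the pointer (value of joint turntable between 1.491 and 1.651 rad and velocity of joint turntable between -0.1 and 0.1 rad/s), for 0.3 s.
2. with the table at its stop, the socket that fits is fully seated and upright on the lock nut, held by the gripper (value of joint turntable between 1.491 and 1.651 rad and ((horizontal distance between socket_1_centre and axis below 0.005 m and z of socket_1_centre in the frame of indexer between 0.105 and 0.1135 m and angle between socket_1_centre's own z axis and vertical below 0.08 rad and contact force between the fingers and socket_1 above 1 N) or (horizontal distance between socket_2_centre and axis below 0.005 m and z of socket_2_centre in the frame of indexer between 0.105 and 0.1135 m and angle between socket_2_centre's own z axis and vertical below 0.08 rad and contact force between the fingers and socket_2 above 1 N))), for 0.2 s.
At the end, for the whole second after the job is handed in: Turntable within 0.08 rad of its index stop; the fitting socket on the nut, rim within 3.5 mm of the washer, 5 mm of the axis, 0.08 rad of upright, gripped with over 1 N; the other socket upright (0.1 rad) on the plywood board; bystanders moved less than 30 mm (value of joint turntable between 1.491 and 1.651 rad and ((horizontal distance between socket_1_centre and axis below 0.005 m and z of socket_1_centre in the frame of indexer between 0.105 and 0.1135 m and angle between socket_1_centre's own z axis and vertical below 0.08 rad and contact force between the fingers and socket_1 above 1 N and x of socket_2_centre in the frame of tray between -0.07 and 0.07 m and y of socket_2_centre in the frame of tray between -0.1 and 0.1 m and z of socket_2_centre in the frame of tray between 0.046 and 0.058 m and angle between socket_2_centre's own z axis and vertical below 0.1 rad) or (horizontal distance between socket_2_centre and axis below 0.005 m and z of socket_2_centre in the frame of indexer between 0.105 and 0.1135 m and angle between socket_2_centre's own z axis and vertical below 0.08 rad and contact force between the fingers and socket_2 above 1 N and x of socket_1_centre in the frame of tray between -0.07 and 0.07 m and y of socket_1_centre in the frame of tray between -0.1 and 0.1 m and z of socket_1_centre in the frame of tray between 0.046 and 0.058 m and angle between socket_1_centre's own z axis and vertical below 0.1 rad))); the arm keeps its last pose, push and grip.
It fails at once if the jar, the hammer or the glue bottle is moved by more than 30 mm (distance of any of wax_jar, hammer, glue from where it was at the start of the episode above 0.03 m).
It also fails if it takes over 72 s, if anything falls off the work surface, if the arm or the gripper's body presses on something with over 40 N, if the wrist force passes 120 N, or if a joint passes its speed limit or range.

## Robot

A 6-joint arm with a two-finger parallel gripper is mounted at the origin on the work surface. World frame = base frame: x ahead of the robot, y to its left, z up, the work surface at z = 0. Lengths are in mm, angles in rad, forces in N, time in s.
With the tool pointing down it reaches from about 375 to 750 mm from the base axis. Payload 9 kg.
Tool frame: the origin (TCP) lies between the finger pads; the fingertips stand ahead of it and the grasp point (between the pads) lies 3 mm ahead of it (env.tip_reach is the z of the fingertips in the tool frame, in mm); z points along the fingers, y is the direction in which the jaws open and shut (so a half turn about z gives the same grasp; the last joint's range is limited). The gripper opens to 85 mm and grips with 20 to 120 N. Pads are 22 mm wide; open, the fingers measure 114 mm over their backs; the gripper's body (76 mm by 85 mm) begins 54 mm behind the grasp point. The pads swing forward as they close: fully open they stand 13 mm farther back than shut.
Start: joints at [-0.218, 0.104, 0.097, 1.564, 0, 1.353], TCP at [600.028, 0.003, 253.331] pointing down, gripper open.
Joint ranges: [-2.99, 2.99], [-0.84, 1.86], [-1.1, 1.16], [-1.84, 2.11], [-1.51, 1.56], [-3.14, 3.14]. Speed limits (rad/s): [2.22, 2.22, 2.57, 3.14, 3.14, 3.14].

## Interface

Orientations are given as a unit quaternion [x, y, z, w].
In Python, from bench import env, grab_frame, job gives the robot as it stands.
- The arm moves only by the tool move_arm, never from a script. Its argument "motion" is a list of rows, each an object of numbers: "x", "y", "z": the shift along the tool's x, y, z in mm; "wx", "wy", "wz": the turn, a rotation vector about the tool's x, y, z in rad; "hand": the opening, from 0 (shut) to 1 (fully open). In form: [{"x": .., "y": .., "z": .., "wx": .., "wy": .., "wz": .., "hand": ..}, ...]. A call has 1 to 5 rows; each row is the pose to reach, as a shift and turn from the pose measured when the call began, along the tool's axes at that moment; what a row does not reach only later rows make up. A row lasts 1/10 s, in which the tool goes at most 50 mm and 8.59 degrees, less where a joint would pass 70% of its speed; a pose out of reach is approached as far as the arm can. A call with a gripper value outside its range is refused whole. The fingers move at their own pace and stop on an object; "grip_force" is the grip in N (left out, the last holds). Time passes only in rows, so rows that repeat a pose let the fingers close. It gives the time, the measured TCP pose, the force and the opening at its end, in the units of the state.
- env.get_state(): the state, without advancing time (a new reading comes with each control period).
- grab_frame(name): name is "scene" or "side" or "wrist"; returns a dict with "frame" (400x640x3 uint8, red, green, blue), "fx", "fy", "cx", "cy" (pixels), "rvec" (rotation vector, rad) and "tvec" (3), from world to camera coordinates, as OpenCV has them. Camera axes: x right, y down, z forward; pixel columns grow to the right and rows downward; lengths in mm; the calibration is good to about 2 mm. A picture is of the moment at which its call begins. There is no depth.
- job.job_done(): hands the job in, once; it reports no verdict.
The state is a dict: "clock": time; "joints": joint angles; "joint_vel": joint speeds; "tau": joint torques, N m; "ee_pos": TCP position; "tool_rot": TCP orientation; "force": force on the tool from outside, world axes, zero at the start; "moment": the same for the moment, N m; "finger_gap": opening from 0.0 (shut) to 1.0 (fully open).
Only numpy, scipy, OpenCV 4.12 (cv2) and the standard library are available. Lean on these libraries where they do the work, as an engineer would, in place of code of your own. Each camera call takes 0.05 s, during which the arm holds its last target. There are 200 camera calls.

## Working session

There is one attempt and no reset: what is moved stays moved. The work goes in short steps, Python scripts to look and compute and a tool call to move; the robot and the scene stay as the last step left them, time stands still between calls to the robot, and variables do not carry over. Pictures are saved under pics/ and viewed, about 8 in all and at most 12, crops included, and the job is handed in when it is done.

Besides the shell and the picture viewer there is one more tool, called after "Request:" in YAML: its name, and indented under it one key for each argument. move_arm: Moves the arm, as the interface text tells. Its arguments: {"type":"object","properties":{"motion":{"type":"array"},"grip_force":{"type":"number"}},"required":["motion"]}

```bash
mkdir -p pics
cat > h.py <<'E'
import numpy as np, cv2
from scipy.spatial.transform import Rotation as R
from bench import env, grab_frame, job
def ray(f,u,v):
    Rm=cv2.Rodrigues(np.array(f["rvec"],float))[0]; t=np.array(f["tvec"],float).ravel()
    d=Rm.T@np.array([(u-f["cx"])/f["fx"],(v-f["cy"])/f["fy"],1]); return -Rm.T@t,d
def onz(f,u,v,z):
    c,d=ray(f,u,v); return c+d*(z-c[2])/d[2]
def proj(f,p):
    Rm=cv2.Rodrigues(np.array(f["rvec"],float))[0]; q=Rm@np.array(p,float)+np.array(f["tvec"],float).ravel()
    return np.array([f["fx"]*q[0]/q[2]+f["cx"],f["fy"]*q[1]/q[2]+f["cy"]])
def snap(n,tag):
    f=grab_frame(n); cv2.imwrite(f"pics/{tag}.png",f["frame"][:,:,::-1]); np.save(f"pics/{tag}.npy",f,allow_pickle=True); return f
def load(tag): return np.load(f"pics/{tag}.npy",allow_pickle=True).item()
E
python3 - <<'E'
from h import *
for n in("scene","side","wrist"):
    f=snap(n,n+"0"); print(n,f["fx"],ray(f,320,200))
print(env.get_state(),env.tip_reach)
E
```

```text
scene 468.6712991738516 (array([1028.64794654, -833.65746873, 1064.14969198]), array([-0.32673818,  0.58574068, -0.7418396 ]))
side 485.97617054152823 (array([  27.10790004, -585.34531716,  962.1091963 ]), array([ 0.48804587,  0.44896976, -0.74855186]))
wrist 294.2719665905563 (array([599.32395194,  68.03517685, 372.201554  ]), array([-0.02787073, -0.25658907, -0.96658671]))
{'clock': 0.15, 'joints': array([-2.17675191e-01,  1.04580541e-01,  9.66530477e-02,  1.56388618e+00,
       -2.35568351e-06,  1.35310619e+00]), 'joint_vel': array([ 0.00039   , -0.0018021 ,  0.00379801, -0.00059749, -0.00085329,
        0.00116776]), 'tau': array([ 3.56894714e-03, -5.57353413e+01,  5.04006886e+01,  1.24952567e-02,
       -2.60494489e-04,  1.42527287e-05]), 'ee_pos': array([5.99774579e+02, 7.36000090e-02, 2.52692984e+02]), 'tool_rot': array([ 7.07101406e-01,  7.07111973e-01, -2.74509752e-04, -4.28244115e-04]), 'force': array([ 0.37443491,  0.31731501, -0.3935598 ]), 'moment': array([ 0.0236573 , -0.02731285,  0.04204358]), 'finger_gap': 1.0035753474448141} 22.0
```

View pics/scene0.png

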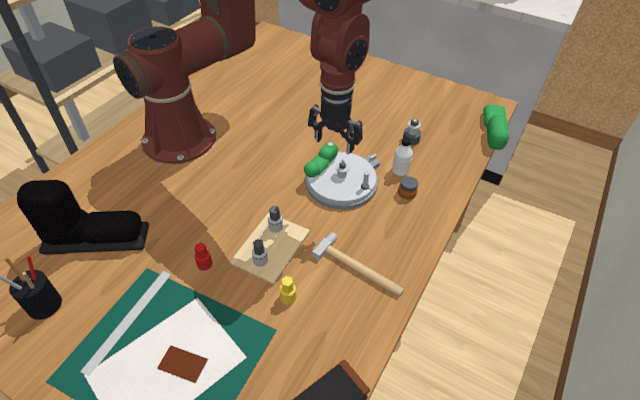

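View pics/side0.png

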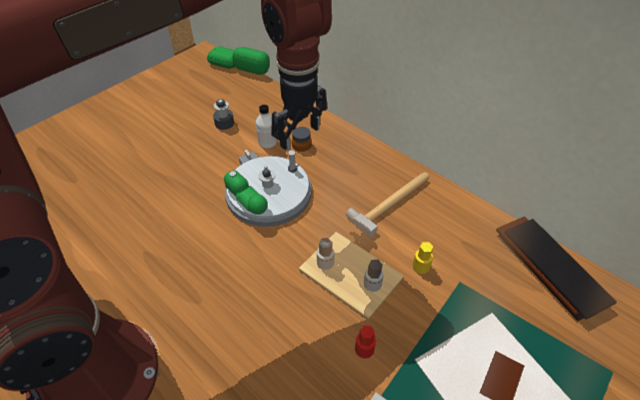

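The scene view shows the table at about (342,178), with the pin near (366,180), the pointer near (372,162), the tray near (272,245) and the sockets at (275,218) and (260,252). In the side view the pin is near (292,160) and the nut near (266,178). I'll zoom in for measurements.

Run:
```python
from h import *
a=cv2.imread("pics/scene0.png");b=cv2.imread("pics/side0.png")
def c(im,x,y): return cv2.resize(im[y:y+75,x:x+100],(400,300),interpolation=cv2.INTER_CUBIC)
o=np.vstack([np.hstack([c(a,295,138),c(a,225,203)]),np.hstack([c(b,220,145),c(b,300,230)])])
cv2.imwrite("pics/z.png",o)
```

```text
(no output)
```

View pics/z.png

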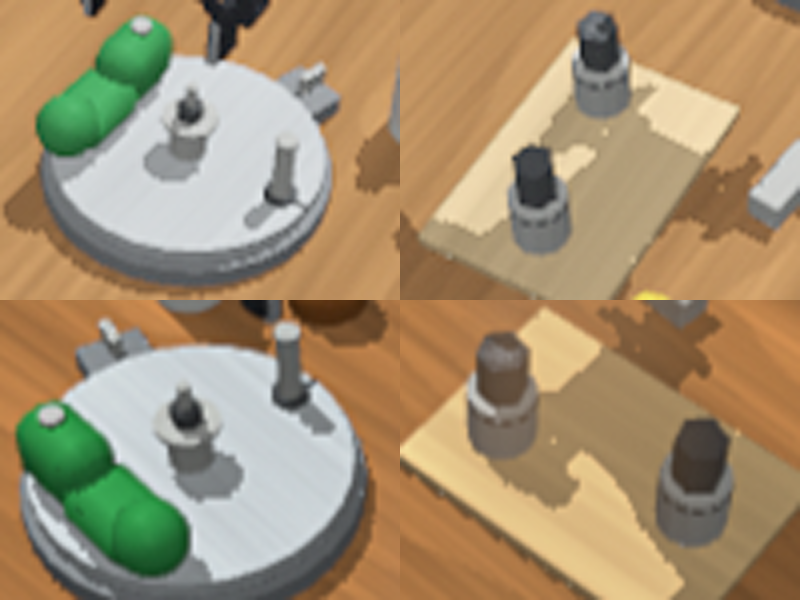

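View pics/wrist0.png

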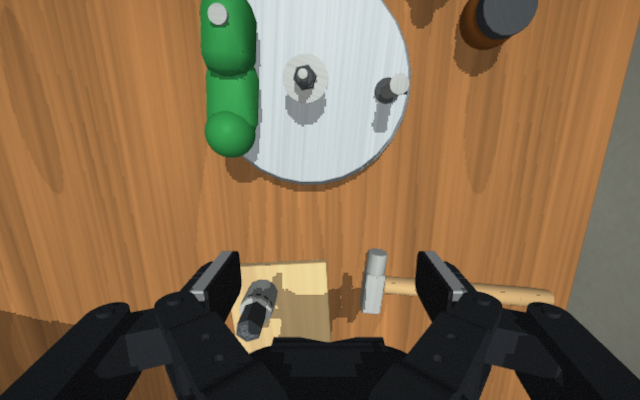

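Run:
```python
from h import *
s,d,w=load("scene0"),load("side0"),load("wrist0")
def tri(*o):
    A=np.zeros((3,3));b=np.zeros(3)
    for f,u,v in o:
        c,r=ray(f,u,v);r/=np.linalg.norm(r);P=np.eye(3)-np.outer(r,r);A+=P;b+=P@c
    return np.linalg.solve(A,b)
np.set_printoptions(precision=1,suppress=True)
S=lambda u,v,x0=295,y0=138:(s,x0+u/4,y0+v/4)
D=lambda u,v,x0=220,y0=145:(d,x0+u/4,y0+v/4)
for n,z,os in [("washer",70,[S(190,118),D(187,123),(w,305,79)]),("stud",102,[S(189,92),D(183,88),(w,303,72)]),
 ("pin",95,[S(287,140),D(288,29),(w,399,84)]),("ptr",36,[S(308,90),D(112,47)]),
 ("sA",92,[S(198,20,225,203),D(102,42,300,230)]),("sB",92,[S(132,155,225,203),D(300,130,300,230),(w,247,330)]),
 ("tray1",12,[S(180,40,225,203),D(145,8,300,230)]),("tray2",12,[S(340,107,225,203),D(400,175,300,230)]),("tray3",12,[S(20,240,225,203),D(0,140,300,230)]),
 ("tA",12,[(w,327,262)]),("tB",12,[(w,240,266)])]:
    print(n,tri(*os) if len(os)>1 else "",[onz(*o,z)[:2] for o in os])
```

```text
washer [578.4 107.8  66.3] [array([581.5, 102.7]), array([577.2, 106.6]), array([577.3, 107.1])]
stud [578.3 108.2  95.5] [array([581.8,  96.9]), array([576.9, 106.2]), array([578.1, 108.5])]
pin [663.5  99.7  94.2] [array([664.9,  96.3]), array([665.4, 101.5]), array([661.5,  99.7])]
ptr [623.6 237.1  17. ] [array([631.5, 213.1]), array([613.4, 224.9])]
sA [ 511.  -158.    96.2] [array([ 509., -157.]), array([ 514.1, -154.1])]
sB [ 520.8 -238.    45.1] [array([ 537.8, -274.7]), array([ 542.7, -271.5]), array([ 507.9, -157.5])]
tray1 [ 524.  -185.   123.6] [array([ 465.9, -124.4]), array([ 596.2, -116.4])]
tray2 [ 613.2 -246.8   73. ] [array([ 599. , -116.6]), array([ 604.7, -304.1])]
tray3 [ 450.1 -219.8    7. ] [array([ 475. , -325.7]), array([ 465.9, -118.5])]
tA  [array([ 597.6, -113.9])]
tB  [array([ 480.1, -119.8])]
```

Request:
move_arm:
  motion:
    - {"x":50,"y":32,"z":40,"wz":-0.14,"hand":0.6}
    - {"x":99.7,"y":63.5,"z":80,"wz":-0.3,"hand":0.6}
    - {"x":99.7,"y":63.5,"z":100,"wz":-0.45,"hand":0.6}
    - {"x":99.7,"y":63.5,"z":100,"wz":-0.6,"hand":0.6}
    - {"x":99.7,"y":63.5,"z":100,"wz":-0.74,"hand":0.6}

```text
invalid input
```

Run:
```python
from h import *
s,d,w=load("scene0"),load("side0"),load("wrist0")
print("glue base",onz(s,402,172,0),onz(d,265,146,0)); print("glue top",onz(s,406,140,130),onz(d,264,107,130));print("jar top",onz(s,409,182,50),onz(w,505,12,50),"hammer head",onz(w,375,253,20),onz(w,373,312,20))
e=env.get_state(); print(e["ee_pos"],R.from_quat(e["tool_rot"]).as_matrix().round(3),e["joints"])
```

```text
glue base [725.02564862 252.0424616    0.        ] [ 7.00674921e+02  2.54092959e+02 -1.13686838e-13]
glue top [715.97594184 254.92723011 130.        ] [717.0465995  259.82732604 130.        ]
jar top [775.04221655 172.20917046  50.        ] [769.30344952 169.19242046  50.        ] hammer head [660.27556356 -96.99503315  20.        ] [ 661.26204839 -186.03270217   20.        ]
[5.99774579e+02 7.36000090e-02 2.52692984e+02] [[-0.     1.    -0.001]
 [ 1.     0.     0.   ]
 [ 0.    -0.001 -1.   ]] [-2.17675191e-01  1.04580541e-01  9.66530477e-02  1.56388618e+00
 -2.35568351e-06  1.35310619e+00]
```

Request:
move_arm:
  motion:
    - {"x":50,"y":32,"z":40,"wx":0,"wy":0,"wz":-0.14,"hand":0.6}
    - {"x":99,"y":63,"z":80,"wx":0,"wy":0,"wz":-0.29,"hand":0.6}
    - {"x":99,"y":63,"z":100,"wx":0,"wy":0,"wz":-0.44,"hand":0.6}
    - {"x":99,"y":63,"z":100,"wx":0,"wy":0,"wz":-0.58,"hand":0.6}
    - {"x":99,"y":63,"z":100,"wx":0,"wy":0,"wz":-0.72,"hand":0.6}

```text
clock: 0.65
ee_pos: [661.4, 100.5, 149.2]
tool_rot: [0.409, 0.912, -0.001, -0.003]
force: [-0.1, -0.6, 0.8]
finger_gap: 0.603
```

Request:
move_arm:
  motion:
    - {"x":0,"y":0,"z":0,"wx":0,"wy":0,"wz":-0.15,"hand":0.6}
    - {"x":0,"y":0,"z":0,"wx":0,"wy":0,"wz":-0.3,"hand":0.6}
    - {"x":0,"y":0,"z":0,"wx":0,"wy":0,"wz":-0.45,"hand":0.6}
    - {"x":0,"y":0,"z":0,"wx":0,"wy":0,"wz":-0.6,"hand":0.6}
    - {"x":0,"y":0,"z":0,"wx":0,"wy":0,"wz":-0.755,"hand":0.6}

```text
clock: 1.15
ee_pos: [661.2, 100.5, 148.7]
tool_rot: [0.047, 0.999, 0.0, -0.003]
force: [0.1, 0.2, 0.3]
finger_gap: 0.605
```

```bash
cat >> h.py <<'E'
def yaw(e): M=R.from_quat(e["tool_rot"]).as_matrix(); return np.degrees(np.arctan2(M[1,1],M[0,1]))
def to(x,y,z,jaw=None):
    """print tool-frame shift to world x,y,z; jaw = wanted yaw of tool y (deg), tool straight down"""
    e=env.get_state(); r=R.from_quat(e["tool_rot"])
    sh=r.inv().apply(np.array([x,y,z])-e["ee_pos"]); j=np.radians(yaw(e) if jaw is None else jaw)
    Y=np.array([np.cos(j),np.sin(j),0]);Z=np.array([0,0,-1.]);T=R.from_matrix(np.c_[np.cross(Y,Z),Y,Z])
    print("at",e["ee_pos"].round(1),"yaw",yaw(e).round(1),"F",e["force"].round(1),"gap",round(e["finger_gap"],3),"t",e["clock"],"-> shift",sh.round(1),"rot",(r.inv()*T).as_rotvec().round(3))
E
python3 - <<'E'
from h import *
f=snap("wrist","wrist1"); to(663.5,99.7,72,85); print(env.get_state()["joints"])
print(proj(f,[663.5,99.7,95]),proj(f,[578,107.5,102]))
E
```

```text
at [661.2 100.5 148.8] yaw 85.1 F [ 0.  -0.   0.1] gap 0.598 t 1.2 -> shift [-2.9 -0.6 76.8] rot [-0.    -0.007  0.002]
[-4.42352861e-02  3.27676563e-01  1.60578311e-01  1.41033307e+00
  2.14345314e-04  4.10809408e-02]
[327.97370828 239.22016456] [327.23868914  93.95148104]
```

View pics/wrist1.png

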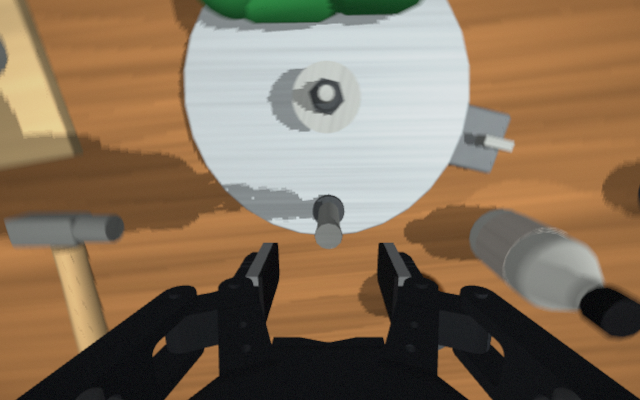

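Pin top is at (328,238), between the jaws as predicted. The nut is at (326,96) and the pointer at (485,140). I'll descend and grip lightly.

Request:
move_arm:
  motion:
    - {"x":-3,"y":-0.6,"z":35,"wx":0,"wy":0,"wz":0,"hand":0.6}
    - {"x":-3,"y":-0.6,"z":77,"wx":0,"wy":0,"wz":0,"hand":0.6}
    - {"x":-3,"y":-0.6,"z":77,"wx":0,"wy":0,"wz":0,"hand":0.3}
    - {"x":-3,"y":-0.6,"z":77,"wx":0,"wy":0,"wz":0,"hand":0.1}
    - {"x":-3,"y":-0.6,"z":77,"wx":0,"wy":0,"wz":0,"hand":0}
  grip_force: 20

```text
clock: 1.7
ee_pos: [664.1, 99.8, 73.5]
tool_rot: [0.043, 0.999, 0.0, -0.003]
force: [-1.0, 0.6, -4.6]
finger_gap: 0.182
```

Run:
```python
from h import *
c=np.array([578.2,107.6]); e=env.get_state(); p=e["ee_pos"][:2]-c; a0=np.degrees(np.arctan2(p[1],p[0])); print(np.hypot(*p),a0)
for a in range(5,90,8):
    q=c+85*np.array([np.cos(np.radians(a0+a)),np.sin(np.radians(a0+a))]); to(*q,72,85.1+a)
```

```text
86.21820197272113 -5.19702798737679
at [664.1  99.8  73.5] yaw 85.1 F [-1.   0.6 -4.6] gap 0.182 t 1.7 -> shift [1.5 7.4 1.5] rot [ 0.    -0.006 -0.088]
at [664.1  99.8  73.5] yaw 85.1 F [-1.   0.6 -4.6] gap 0.182 t 1.7 -> shift [ 3.3 19.1  1.5] rot [ 0.001 -0.006 -0.228]
at [664.1  99.8  73.5] yaw 85.1 F [-1.   0.6 -4.6] gap 0.182 t 1.7 -> shift [ 6.7 30.5  1.5] rot [ 0.001 -0.006 -0.367]
at [664.1  99.8  73.5] yaw 85.1 F [-1.   0.6 -4.6] gap 0.182 t 1.7 -> shift [11.7 41.3  1.5] rot [ 0.002 -0.005 -0.507]
at [664.1  99.8  73.5] yaw 85.1 F [-1.   0.6 -4.6] gap 0.182 t 1.7 -> shift [18.1 51.2  1.6] rot [ 0.002 -0.005 -0.647]
at [664.1  99.8  73.5] yaw 85.1 F [-1.   0.6 -4.6] gap 0.182 t 1.7 -> shift [25.8 60.2  1.6] rot [ 0.002 -0.005 -0.786]
at [664.1  99.8  73.5] yaw 85.1 F [-1.   0.6 -4.6] gap 0.182 t 1.7 -> shift [34.8 68.   1.7] rot [ 0.003 -0.005 -0.926]
at [664.1  99.8  73.5] yaw 85.1 F [-1.   0.6 -4.6] gap 0.182 t 1.7 -> shift [44.7 74.5  1.7] rot [ 0.003 -0.005 -1.065]
at [664.1  99.8  73.5] yaw 85.1 F [-1.   0.6 -4.6] gap 0.182 t 1.7 -> shift [55.4 79.6  1.8] rot [ 0.004 -0.005 -1.205]
at [664.1  99.8  73.5] yaw 85.1 F [-1.   0.6 -4.6] gap 0.182 t 1.7 -> shift [66.7 83.1  1.9] rot [ 0.004 -0.005 -1.345]
at [664.1  99.8  73.5] yaw 85.1 F [-1.   0.6 -4.6] gap 0.182 t 1.7 -> shift [78.4 85.   1.9] rot [ 0.004 -0.004 -1.484]
```

Request:
move_arm:
  motion:
    - {"x":1.2,"y":7.4,"z":0,"wx":0,"wy":0,"wz":-0.09,"hand":0}
    - {"x":3.3,"y":19,"z":0,"wx":0,"wy":0,"wz":-0.22,"hand":0}
    - {"x":6.7,"y":30.5,"z":0,"wx":0,"wy":0,"wz":-0.36,"hand":0}
    - {"x":11.7,"y":41.3,"z":0,"wx":0,"wy":0,"wz":-0.5,"hand":0}
    - {"x":18,"y":51.2,"z":0,"wx":0,"wy":0,"wz":-0.64,"hand":0}

```text
clock: 2.2
ee_pos: [652.0, 152.8, 73.7]
tool_rot: [-0.276, 0.961, 0.001, -0.001]
force: [8.4, 1.5, -19.3]
finger_gap: 0.18
```

Run:
```python
from h import *
c=np.array([578.2,107.6]); e=env.get_state(); p=e["ee_pos"][:2]-c; a0=np.degrees(np.arctan2(p[1],p[0])); print(np.hypot(*p),a0)
for a in (45,53,60,66,69,72,75,78):
    q=c+85*np.array([np.cos(np.radians(a)),np.sin(np.radians(a))]); print(a);to(*q,73,90+a)
```

```text
86.53942972292549 31.52316644555905
45
at [652.  152.8  73.7] yaw 122.0 F [  8.4   1.5 -19.3] gap 0.18 t 2.2 -> shift [ 3.7 19.8  0.8] rot [ 0.003 -0.001 -0.227]
53
at [652.  152.8  73.7] yaw 122.0 F [  8.4   1.5 -19.3] gap 0.18 t 2.2 -> shift [ 7.2 31.2  0.8] rot [ 0.003 -0.001 -0.366]
60
at [652.  152.8  73.7] yaw 122.0 F [  8.4   1.5 -19.3] gap 0.18 t 2.2 -> shift [11.5 40.6  0.8] rot [ 0.003 -0.001 -0.489]
66
at [652.  152.8  73.7] yaw 122.0 F [  8.4   1.5 -19.3] gap 0.18 t 2.2 -> shift [16.1 48.3  0.9] rot [ 0.003 -0.001 -0.593]
69
at [652.  152.8  73.7] yaw 122.0 F [  8.4   1.5 -19.3] gap 0.18 t 2.2 -> shift [18.6 51.9  0.9] rot [ 0.003 -0.001 -0.646]
72
at [652.  152.8  73.7] yaw 122.0 F [  8.4   1.5 -19.3] gap 0.18 t 2.2 -> shift [21.4 55.4  0.9] rot [ 0.003 -0.001 -0.698]
75
at [652.  152.8  73.7] yaw 122.0 F [  8.4   1.5 -19.3] gap 0.18 t 2.2 -> shift [24.4 58.7  0.9] rot [ 0.003 -0.001 -0.75 ]
78
at [652.  152.8  73.7] yaw 122.0 F [  8.4   1.5 -19.3] gap 0.18 t 2.2 -> shift [27.5 61.9  0.9] rot [ 0.003 -0.001 -0.803]
```

Request:
move_arm:
  motion:
    - {"x":1.2,"y":8,"z":1,"wx":0,"wy":0,"wz":-0.1,"hand":0}
    - {"x":3.5,"y":18,"z":1,"wx":0,"wy":0,"wz":-0.21,"hand":0}
    - {"x":7,"y":30,"z":1,"wx":0,"wy":0,"wz":-0.35,"hand":0}
    - {"x":11.5,"y":40.5,"z":1,"wx":0,"wy":0,"wz":-0.48,"hand":0}
    - {"x":16,"y":48,"z":1,"wx":0,"wy":0,"wz":-0.58,"hand":0}

```text
clock: 2.7
ee_pos: [613.9, 186.8, 73.8]
tool_rot: [-0.542, 0.841, 0.001, 0.001]
force: [7.8, 6.9, -15.8]
finger_gap: 0.177
```

Run:
```python
from h import *
c=np.array([578.2,107.6]); e=env.get_state(); p=e["ee_pos"][:2]-c; a0=np.degrees(np.arctan2(p[1],p[0])); print(np.hypot(*p),a0)
for a in (66,69,72,75,78):
    q=c+86*np.array([np.cos(np.radians(a)),np.sin(np.radians(a))]); print(a);to(*q,73,90+min(a,70))
```

```text
86.89160241046281 65.77015345490001
66
at [613.9 186.8  73.8] yaw 155.6 F [  7.8   6.9 -15.8] gap 0.177 t 2.7 -> shift [0.9 0.3 0.8] rot [ 0.001  0.004 -0.007]
69
at [613.9 186.8  73.8] yaw 155.6 F [  7.8   6.9 -15.8] gap 0.177 t 2.7 -> shift [1.  4.8 0.8] rot [ 0.001  0.004 -0.06 ]
72
at [613.9 186.8  73.8] yaw 155.6 F [  7.8   6.9 -15.8] gap 0.177 t 2.7 -> shift [1.4 9.3 0.8] rot [ 0.001  0.004 -0.077]
75
at [613.9 186.8  73.8] yaw 155.6 F [  7.8   6.9 -15.8] gap 0.177 t 2.7 -> shift [ 2.1 13.8  0.8] rot [ 0.001  0.004 -0.077]
78
at [613.9 186.8  73.8] yaw 155.6 F [  7.8   6.9 -15.8] gap 0.177 t 2.7 -> shift [ 2.9 18.2  0.8] rot [ 0.001  0.004 -0.077]
```

Request:
move_arm:
  motion:
    - {"x":0.5,"y":3,"z":0.5,"wx":0,"wy":0,"wz":-0.04,"hand":0}
    - {"x":0.7,"y":6,"z":0.5,"wx":0,"wy":0,"wz":-0.07,"hand":0}
    - {"x":1,"y":8,"z":0.5,"wx":0,"wy":0,"wz":-0.07,"hand":0}

```text
clock: 3.0
ee_pos: [606.6, 189.8, 73.9]
tool_rot: [-0.571, 0.821, 0.001, 0.002]
force: [5.6, 4.2, -14.5]
finger_gap: 0.181
```

Run:
```python
from h import *
to(600,190,73,160)
```

```text
at [606.6 189.8  73.9] yaw 159.6 F [  5.6   4.2 -14.5] gap 0.181 t 3.0 -> shift [2.1 6.3 0.9] rot [-0.     0.005 -0.007]
```

Request:
move_arm:
  motion:
    - {"x":0.5,"y":2.5,"z":0.5,"wx":0,"wy":0,"wz":0,"hand":0}
    - {"x":0.8,"y":5,"z":0.5,"wx":0,"wy":0,"wz":0,"hand":0}
    - {"x":0.8,"y":5,"z":0.5,"wx":0,"wy":0,"wz":0,"hand":0}

```text
clock: 3.3
ee_pos: [605.6, 190.0, 74.3]
tool_rot: [-0.57, 0.822, -0.001, 0.005]
force: [22.4, -0.0, -23.9]
finger_gap: 0.18
```

Request:
move_arm:
  motion:
    - {"x":0,"y":-1,"z":0,"wx":0,"wy":0,"wz":0,"hand":0.5}
    - {"x":0,"y":-1,"z":0,"wx":0,"wy":0,"wz":0,"hand":0.5}
    - {"x":0,"y":-1,"z":0,"wx":0,"wy":0,"wz":0,"hand":0.5}
    - {"x":0,"y":-1,"z":-45,"wx":0,"wy":0,"wz":0,"hand":0.5}
    - {"x":0,"y":-1,"z":-90,"wx":0,"wy":0,"wz":0,"hand":0.5}

```text
clock: 3.8
ee_pos: [604.3, 189.2, 164.7]
tool_rot: [-0.57, 0.822, -0.0, 0.004]
force: [1.9, 0.6, 0.2]
finger_gap: 0.495
```

Run:
```python
from h import *
to(578.2,107.6,150,161)
f=snap("wrist","wrist2")
for n,p in (("stud",[578.2,107.6,102]),("washer",[578.2,107.6,70]),("pin",[605,188,95])): print(n,proj(f,p))
im=cv2.imread("pics/wrist2.png"); u,v=proj(f,[585,130,80]).astype(int); print(u,v)
x=min(max(u-100,0),440);y=min(max(v-75,0),250); cv2.imwrite("pics/w2z.png",cv2.resize(im[y:y+150,x:x+200],(800,600),interpolation=cv2.INTER_CUBIC)); print(x,y)
```

```text
at [604.3 189.2 164.7] yaw 159.4 F [1.9 0.6 0.2] gap 0.495 t 3.8 -> shift [85.7 -4.1 14.2] rot [-0.005  0.006 -0.027]
stud [320.65054803  91.53928116]
washer [321.98615654  95.7396409 ]
pin [326.53419142 224.94216307]
324 131
224 56
```

View pics/w2z.png

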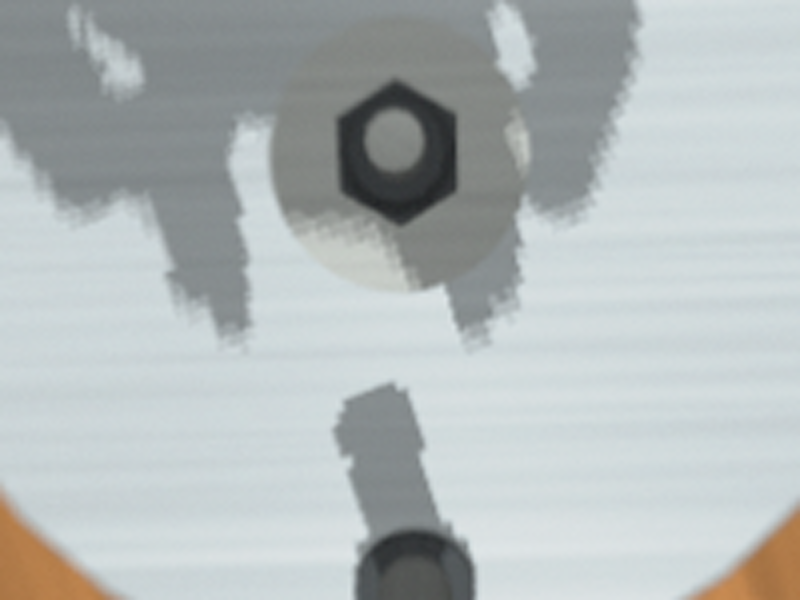

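The nut's flats run nearly vertical in the crop (x=338 and 457). Its vertices are at (396,78) and (402,225), the stud top at (394,140), and the pin base at (415,580).

Run:
```python
from h import *
f=load("wrist2")
g=lambda x,y,z:onz(f,224+(x+.5)/4-.5,56+(y+.5)/4-.5,z)[:2]
V=np.array([g(x,y,86) for x,y in ((396,78),(457,117),(457,187),(402,225),(341,190),(338,119))])
c=V.mean(0);print("nut c",c,"AF",np.linalg.norm(V-c,axis=1)*1.732)
print("yaw mod60 of normals",(np.degrees(np.arctan2(*(V-c).T[::-1]))-30)%60)
print("stud",g(394,140,102)); print("washer",(g(271,155,70)+g(528,155,70))/2,(g(398,17,70)+g(400,293,70))/2)
print("pin base",g(415,580,37))
to(c[0],c[1],130,161)
```

```text
nut c [577.11732657 108.08669977] AF [19.0204864  18.39035965 18.29903651 18.74848239 18.52799337 18.57197611]
yaw mod60 of normals [41.15288474 39.49322616 40.84989257 42.10054905 40.26791498 41.30362815]
stud [577.22347938 107.43798841]
washer [576.929888   107.14170579] [577.2356538  107.75102638]
pin base [604.40524479 186.96480352]
at [608.  189.6 174.9] yaw 159.4 F [ 1.3 -0.3  7.2] gap 0.501 t 3.85 -> shift [87.7  1.  43.8] rot [-0.016  0.011 -0.027]
```

Request:
move_arm:
  motion:
    - {"x":44,"y":0.5,"z":0,"wx":0,"wy":0,"wz":-0.013,"hand":0.5}
    - {"x":87.7,"y":1,"z":0,"wx":0,"wy":0,"wz":-0.027,"hand":0.5}
    - {"x":87.7,"y":1,"z":30,"wx":-0.01,"wy":0.01,"wz":-0.027,"hand":0.5}
    - {"x":87.7,"y":1,"z":30,"wx":-0.01,"wy":0.01,"wz":-0.027,"hand":0.5}

```text
clock: 4.25
ee_pos: [575.2, 107.2, 141.4]
tool_rot: [-0.58, 0.815, -0.001, 0.001]
force: [0.0, 0.5, -0.1]
finger_gap: 0.501
```

Run:
```python
from h import *
to(577.1,107.6,97,161)
```

```text
at [575.2 107.2 141.4] yaw 160.9 F [ 0.   0.5 -0.1] gap 0.501 t 4.25 -> shift [-0.9 -1.6 44.4] rot [-0.003  0.    -0.002]
```

Request:
move_arm:
  motion:
    - {"x":-0.9,"y":-1.6,"z":44,"wx":0,"wy":0,"wz":0,"hand":0.5}
    - {"x":-0.9,"y":-1.6,"z":44,"wx":0,"wy":0,"wz":0,"hand":0.3}
    - {"x":-0.9,"y":-1.6,"z":44,"wx":0,"wy":0,"wz":0,"hand":0.2}
    - {"x":-0.9,"y":-1.6,"z":44,"wx":0,"wy":0,"wz":0,"hand":0.1}
    - {"x":-0.9,"y":-1.6,"z":44,"wx":0,"wy":0,"wz":0,"hand":0}

```text
clock: 4.75
ee_pos: [577.4, 107.6, 97.5]
tool_rot: [-0.58, 0.815, -0.001, 0.001]
force: [7.7, -2.3, -19.8]
finger_gap: 0.209
```

Run:
```python
from h import *
to(577.1,107.6,97,161)
```

```text
at [577.4 107.6  97.5] yaw 160.9 F [  7.7  -2.3 -19.8] gap 0.209 t 4.75 -> shift [0.1 0.2 0.5] rot [-0.003 -0.001 -0.002]
```

Request:
move_arm:
  motion:
    - {"x":0,"y":0,"z":0,"wx":0,"wy":0,"wz":0,"hand":0.4}
    - {"x":0,"y":0,"z":0,"wx":0,"wy":0,"wz":0,"hand":0.4}
    - {"x":0,"y":0,"z":0,"wx":0,"wy":0,"wz":0.15,"hand":0.4}
    - {"x":0,"y":0,"z":0,"wx":0,"wy":0,"wz":0.3,"hand":0.4}
    - {"x":0,"y":0,"z":0,"wx":0,"wy":0,"wz":0.45,"hand":0.4}

```text
clock: 5.25
ee_pos: [578.1, 108.0, 99.5]
tool_rot: [-0.381, 0.925, -0.001, 0.002]
force: [-0.4, -0.5, -0.2]
finger_gap: 0.397
```

Run:
```python
from h import *
to(577.3,107.6,97,101)
```

```text
at [578.1 108.   99.5] yaw 134.8 F [-0.4 -0.5 -0.2] gap 0.397 t 5.25 -> shift [0.9 0.3 2.5] rot [-0.003  0.003  0.59 ]
```

Request:
move_arm:
  motion:
    - {"x":0.9,"y":0.3,"z":1,"wx":0,"wy":0,"wz":0.15,"hand":0.4}
    - {"x":0.9,"y":0.3,"z":1,"wx":0,"wy":0,"wz":0.3,"hand":0.4}
    - {"x":0.9,"y":0.3,"z":1,"wx":0,"wy":0,"wz":0.45,"hand":0.4}
    - {"x":0.9,"y":0.3,"z":1,"wx":0,"wy":0,"wz":0.59,"hand":0.4}
    - {"x":0.9,"y":0.3,"z":1,"wx":0,"wy":0,"wz":0.59,"hand":0.2}

```text
clock: 5.75
ee_pos: [578.0, 107.9, 100.3]
tool_rot: [-0.095, 0.995, -0.001, 0.003]
force: [-0.3, 0.2, -0.2]
finger_gap: 0.242
```

Request:
move_arm:
  motion:
    - {"x":0,"y":0,"z":0,"wx":0,"wy":0,"wz":0,"hand":0.1}
    - {"x":0,"y":0,"z":0,"wx":0,"wy":0,"wz":0,"hand":0}
    - {"x":0,"y":0,"z":0,"wx":0,"wy":0,"wz":0,"hand":0}

```text
clock: 6.05
ee_pos: [577.9, 108.3, 100.5]
tool_rot: [-0.096, 0.995, -0.001, 0.003]
force: [0.6, 3.6, -2.7]
finger_gap: 0.205
```

Run:
```python
from h import *
to(577.3,107.6,97,101); e=env.get_state(); a=np.radians([160.9,yaw(e)]); N=np.c_[np.cos(a),np.sin(a)]
print(np.linalg.solve(N,[N[0]@[577.4,107.6],N[1]@e["ee_pos"][:2]]))
```

```text
at [577.9 108.3 100.5] yaw 101.0 F [ 0.6  3.6 -2.7] gap 0.205 t 6.05 -> shift [ 0.8 -0.6  3.5] rot [-0.002  0.006  0.   ]
[577.62760997 108.25729838]
```

Request:
move_arm:
  motion:
    - {"x":0,"y":0,"z":0,"wx":0,"wy":0,"wz":0,"hand":0.5}
    - {"x":0,"y":0,"z":-1,"wx":0,"wy":0,"wz":0,"hand":0.6}
    - {"x":0,"y":0,"z":-40,"wx":0,"wy":0,"wz":0,"hand":0.6}
    - {"x":0,"y":0,"z":-85,"wx":0,"wy":0,"wz":0,"hand":0.6}
    - {"x":0,"y":0,"z":-120,"wx":0,"wy":0,"wz":0,"hand":0.6}

```text
clock: 6.55
ee_pos: [577.6, 108.0, 223.5]
tool_rot: [-0.096, 0.995, -0.001, 0.004]
force: [1.1, 0.3, -0.5]
finger_gap: 0.598
```

Run:
```python
from h import *
to(600,-215,225,90)
```

```text
at [577.6 108.  223.5] yaw 101.0 F [ 1.1  0.3 -0.5] gap 0.598 t 6.55 -> shift [  39.8 -321.4   -1. ] rot [-0.002  0.008  0.193]
```

Request:
move_arm:
  motion:
    - {"x":5,"y":-45,"z":0,"wx":0,"wy":0.005,"wz":0.04,"hand":0.6}
    - {"x":11,"y":-90,"z":0,"wx":0,"wy":0.005,"wz":0.08,"hand":0.6}
    - {"x":16,"y":-135,"z":0,"wx":0,"wy":0.005,"wz":0.12,"hand":0.6}
    - {"x":22,"y":-180,"z":0,"wx":0,"wy":0.005,"wz":0.16,"hand":0.6}
    - {"x":28,"y":-225,"z":0,"wx":0,"wy":0.005,"wz":0.19,"hand":0.6}

```text
clock: 7.05
ee_pos: [593.1, -120.4, 224.6]
tool_rot: [-0.001, 1.0, -0.001, 0.002]
force: [1.1, -0.3, -0.2]
finger_gap: 0.6
```

Run:
```python
from h import *
to(600,-215,225,90)
```

```text
at [ 593.1 -120.4  224.6] yaw 90.1 F [ 1.1 -0.3 -0.2] gap 0.6 t 7.05 -> shift [ -6.7 -94.7  -0.2] rot [-0.003  0.004  0.001]
```

Request:
move_arm:
  motion:
    - {"x":-4,"y":-48,"z":0,"wx":0,"wy":0,"wz":0,"hand":0.6}
    - {"x":-7,"y":-90,"z":0,"wx":0,"wy":0,"wz":0,"hand":0.6}
    - {"x":-7,"y":-95,"z":0,"wx":0,"wy":0,"wz":0,"hand":0.6}
    - {"x":-7,"y":-95,"z":0,"wx":0,"wy":0,"wz":0,"hand":0.6}

```text
clock: 7.45
ee_pos: [600.0, -216.9, 224.9]
tool_rot: [0.0, 1.0, -0.001, 0.002]
force: [0.0, 0.9, -0.2]
finger_gap: 0.601
```

Run:
```python
from h import *
to(600,-215,225,90)
f=snap("wrist","wrist3")
for n,p in (("A",[511,-157,92]),("B",[540,-273,92])): print(n,proj(f,p))
im=cv2.imread("pics/wrist3.png"); a,b=proj(f,[511,-157,85]).astype(int),proj(f,[540,-273,85]).astype(int)
def c(p): x,y=np.clip(p-[40,60],0,[560,280]); print(x,y); return cv2.resize(im[y:y+120,x:x+80],(400,600),interpolation=cv2.INTER_CUBIC)
cv2.imwrite("pics/w3z.png",np.hstack([c(a),c(b)]))
```

```text
at [ 600.  -216.9  224.9] yaw 90.0 F [ 0.   0.9 -0.2] gap 0.601 t 7.45 -> shift [ 0.   1.9 -0.1] rot [-0.003  0.004 -0.001]
A [403.14163385  94.84901762]
B [261.49301013 132.14636613]
361 35
223 71
```

View pics/w3z.png

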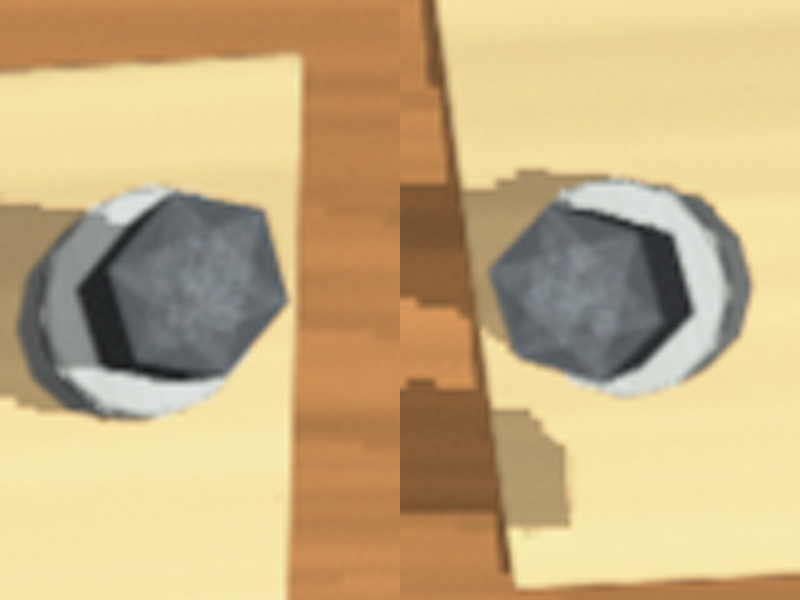

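Run:
```python
from h import *
f=load("wrist3")
for n,x0,y0,P in (("A",361,35,[(108,272),(175,193),(265,211),(288,299),(225,378),(133,370)]),("B",223,71,[(90,270),(157,203),(246,230),(268,310),(203,381),(115,350)])):
    V=np.array([onz(f,x0+(x+.5)/5-.5,y0+(y+.5)/5-.5,91)[:2] for x,y in P]); c=V.mean(0)
    print(n,c,np.linalg.norm(V-c,axis=1)*1.732,(np.degrees(np.arctan2(*(V-c).T[::-1]))-30)%60)
to(513,-157,150,90)
```

```text
A [ 508.91691425 -159.12653232] [25.94726027 25.85377272 26.10443942 25.29427912 25.60501935 27.76304418] [50.58053271 48.45000794 49.64671039 53.3574757  50.55405589 51.62031556]
B [ 537.38338841 -275.49653345] [26.17640413 24.8593395  26.2713349  25.77648261 26.0315175  26.00589968] [46.71922255 41.30093042 40.23565395 48.19142907 41.32663484 39.55408989]
at [ 600.2 -215.5  225. ] yaw 90.0 F [0.2 0.4 0.1] gap 0.598 t 7.5 -> shift [87.4 58.7 74.5] rot [-0.002  0.004  0.001]
```

Request:
move_arm:
  motion:
    - {"x":35,"y":24,"z":25,"wx":0,"wy":0,"wz":-0.12,"hand":0.6}
    - {"x":70,"y":45,"z":50,"wx":0,"wy":0,"wz":-0.24,"hand":0.6}
    - {"x":91,"y":57,"z":75,"wx":0,"wy":0,"wz":-0.36,"hand":0.6}
    - {"x":91,"y":57,"z":75,"wx":0,"wy":0,"wz":-0.36,"hand":0.6}

```text
clock: 7.9
ee_pos: [504.8, -153.9, 144.5]
tool_rot: [-0.183, 0.983, 0.001, -0.002]
force: [-0.3, -0.1, -1.9]
finger_gap: 0.601
```

Run:
```python
from h import *
to(509.2,-158.8,82,110.7); print(env.get_state()["joints"])
```

```text
at [ 504.8 -153.9  144.5] yaw 111.0 F [-0.3 -0.1 -1.9] gap 0.601 t 7.9 -> shift [-2.5 -6.4 62.5] rot [ 0.003 -0.002  0.006]
[-5.44130208e-01 -1.03868338e-01 -3.08016202e-01  1.37087218e+00
  1.25137954e-04 -9.11345510e-01]
```

Request:
move_arm:
  motion:
    - {"x":-2.5,"y":-6.4,"z":15,"wx":0,"wy":0,"wz":0.006,"hand":0.6}
    - {"x":-2.5,"y":-6.4,"z":40,"wx":0,"wy":0,"wz":0.006,"hand":0.6}
    - {"x":-2.5,"y":-6.4,"z":62,"wx":0,"wy":0,"wz":0.006,"hand":0.6}
    - {"x":-2.5,"y":-6.4,"z":62,"wx":0,"wy":0,"wz":0.006,"hand":0.6}

```text
clock: 8.3
ee_pos: [508.8, -158.1, 79.9]
tool_rot: [-0.179, 0.984, 0.003, -0.003]
force: [0.6, 0.5, -0.4]
finger_gap: 0.6
```

Run:
```python
from h import *
to(509.2,-158.8,82,110.7)
```

```text
at [ 508.8 -158.1   79.9] yaw 110.7 F [ 0.6  0.5 -0.4] gap 0.6 t 8.3 -> shift [-0.1 -0.8 -2.1] rot [ 0.006 -0.005 -0.001]
```

Request:
move_arm:
  motion:
    - {"x":0,"y":-0.8,"z":-1,"wx":0.006,"wy":-0.005,"wz":0,"hand":0.4}
    - {"x":0,"y":-0.8,"z":-1,"wx":0.006,"wy":-0.005,"wz":0,"hand":0.25}
    - {"x":0,"y":-0.8,"z":-1,"wx":0.006,"wy":-0.005,"wz":0,"hand":0.2}
    - {"x":0,"y":-0.8,"z":-1,"wx":0.006,"wy":-0.005,"wz":0,"hand":0.5}
    - {"x":0,"y":-0.8,"z":-1,"wx":0.006,"wy":-0.005,"wz":0,"hand":0.5}

```text
clock: 8.8
ee_pos: [509.4, -159.1, 81.6]
tool_rot: [-0.179, 0.984, -0.0, 0.001]
force: [0.0, -0.2, 0.2]
finger_gap: 0.498
```

Request:
move_arm:
  motion:
    - {"x":0,"y":0,"z":0,"wx":0,"wy":0,"wz":0.15,"hand":0.5}
    - {"x":0,"y":0,"z":0,"wx":0,"wy":0,"wz":0.3,"hand":0.5}
    - {"x":0,"y":0,"z":0,"wx":0,"wy":0,"wz":0.45,"hand":0.5}
    - {"x":0,"y":0,"z":0,"wx":0,"wy":0,"wz":0.6,"hand":0.5}
    - {"x":0,"y":0,"z":0,"wx":0,"wy":0,"wz":0.75,"hand":0.5}

```text
clock: 9.3
ee_pos: [509.5, -159.2, 81.9]
tool_rot: [0.197, 0.98, -0.0, 0.001]
force: [0.5, 0.1, -0.7]
finger_gap: 0.499
```

Run:
```python
from h import *
to(508.8,-158.9,82,50.7)
```

```text
at [ 509.5 -159.2   81.9] yaw 67.3 F [ 0.5  0.1 -0.7] gap 0.499 t 9.3 -> shift [ 0.8  0.  -0.2] rot [0.    0.002 0.29 ]
```

Request:
move_arm:
  motion:
    - {"x":0,"y":0,"z":0,"wx":0,"wy":0,"wz":0.15,"hand":0.5}
    - {"x":0,"y":0,"z":0,"wx":0,"wy":0,"wz":0.29,"hand":0.5}
    - {"x":0,"y":0,"z":0,"wx":0,"wy":0,"wz":0.29,"hand":0.3}
    - {"x":0,"y":0,"z":0,"wx":0,"wy":0,"wz":0.29,"hand":0.1}
    - {"x":0,"y":0,"z":0,"wx":0,"wy":0,"wz":0.29,"hand":0}
  grip_force: 40

```text
clock: 9.8
ee_pos: [509.7, -159.4, 82.2]
tool_rot: [0.335, 0.942, -0.0, 0.001]
force: [-1.3, -0.4, 2.8]
finger_gap: 0.294
```

Request:
move_arm:
  motion:
    - {"x":0,"y":0,"z":0,"wx":0,"wy":0,"wz":0,"hand":0}
  grip_force: 80

```text
clock: 9.9
ee_pos: [509.8, -159.4, 82.4]
tool_rot: [0.334, 0.943, -0.0, 0.001]
force: [-0.3, 0.3, -0.7]
finger_gap: 0.292
```

Run:
```python
from h import *
to(509.4,-159.1,82,50.7)
```

```text
at [ 509.8 -159.4   82.4] yaw 51.0 F [-0.3  0.3 -0.7] gap 0.292 t 9.9 -> shift [0.5 0.  0.4] rot [0.001 0.002 0.006]
```

Request:
move_arm:
  motion:
    - {"x":0,"y":0,"z":-15,"wx":0,"wy":0,"wz":0,"hand":0}
    - {"x":0,"y":0,"z":-45,"wx":0,"wy":0,"wz":0,"hand":0}
    - {"x":0,"y":0,"z":-80,"wx":0,"wy":0,"wz":0,"hand":0}
    - {"x":0,"y":0,"z":-110,"wx":0,"wy":0,"wz":0,"hand":0}
    - {"x":0,"y":0,"z":-112,"wx":0,"wy":0,"wz":0,"hand":0}

```text
clock: 10.4
ee_pos: [511.1, -160.2, 199.4]
tool_rot: [0.333, 0.943, -0.001, 0.004]
force: [0.4, -1.0, -3.0]
finger_gap: 0.292
```

Run:
```python
from h import *
to(577.6,108.2,190,41)
```

```text
at [ 511.1 -160.2  199.4] yaw 51.1 F [ 0.4 -1.  -3. ] gap 0.292 t 10.4 -> shift [117.  250.6   8.7] rot [0.002 0.009 0.176]
```

Request:
move_arm:
  motion:
    - {"x":18,"y":39,"z":2,"wx":0,"wy":0.005,"wz":0.05,"hand":0}
    - {"x":38,"y":81,"z":3,"wx":0,"wy":0.009,"wz":0.09,"hand":0}
    - {"x":58,"y":124,"z":4,"wx":0,"wy":0.009,"wz":0.14,"hand":0}
    - {"x":78,"y":167,"z":5,"wx":0,"wy":0.009,"wz":0.176,"hand":0}
    - {"x":98,"y":210,"z":5,"wx":0,"wy":0.009,"wz":0.176,"hand":0}

```text
clock: 10.9
ee_pos: [566.4, 66.7, 192.7]
tool_rot: [0.415, 0.91, 0.001, -0.001]
force: [0.7, -0.8, -2.2]
finger_gap: 0.289
```

Run:
```python
from h import *
to(577.6,108.2,190,41)
```

```text
at [566.4  66.7 192.7] yaw 40.9 F [ 0.7 -0.8 -2.2] gap 0.289 t 10.9 -> shift [24.  35.6  2.8] rot [ 0.001 -0.002 -0.001]
```

Request:
move_arm:
  motion:
    - {"x":20,"y":30,"z":2,"wx":0,"wy":0,"wz":0,"hand":0}
    - {"x":24,"y":35.6,"z":2,"wx":0,"wy":0,"wz":0,"hand":0}
    - {"x":24,"y":35.6,"z":2,"wx":0,"wy":0,"wz":0,"hand":0}
    - {"x":24,"y":35.6,"z":6,"wx":0,"wy":0,"wz":0,"hand":0}
    - {"x":24,"y":35.6,"z":6,"wx":0,"wy":0,"wz":0,"hand":0}

```text
clock: 11.4
ee_pos: [577.1, 106.9, 185.8]
tool_rot: [0.416, 0.909, 0.0, -0.001]
force: [0.3, 0.1, -2.7]
finger_gap: 0.295
```

Run:
```python
from h import *
to(577.6,108.2,160,41)
```

```text
at [577.1 106.9 185.8] yaw 40.9 F [ 0.3  0.1 -2.7] gap 0.295 t 11.4 -> shift [ 0.6  1.2 25.8] rot [-0.    -0.002 -0.002]
```

Request:
move_arm:
  motion:
    - {"x":0.6,"y":1.2,"z":12,"wx":0,"wy":-0.002,"wz":0,"hand":0}
    - {"x":0.6,"y":1.2,"z":25,"wx":0,"wy":-0.002,"wz":0,"hand":0}
    - {"x":0.6,"y":1.2,"z":25,"wx":0,"wy":-0.002,"wz":0,"hand":0}

```text
clock: 11.7
ee_pos: [576.1, 107.8, 157.7]
tool_rot: [0.416, 0.909, -0.001, -0.002]
force: [-0.7, -0.2, -3.4]
finger_gap: 0.286
```

Run:
```python
from h import *
to(577.6,108.2,152,41)
```

```text
at [576.1 107.8 157.7] yaw 40.8 F [-0.7 -0.2 -3.4] gap 0.286 t 11.7 -> shift [-0.7  1.4  5.7] rot [-0.003 -0.003 -0.003]
```

Request:
move_arm:
  motion:
    - {"x":-0.7,"y":1.4,"z":-1,"wx":-0.003,"wy":-0.003,"wz":-0.003,"hand":0}
    - {"x":-0.7,"y":1.4,"z":-1,"wx":-0.003,"wy":-0.003,"wz":-0.003,"hand":0}
    - {"x":-0.7,"y":1.4,"z":3,"wx":-0.003,"wy":-0.003,"wz":-0.003,"hand":0}
    - {"x":-0.7,"y":1.4,"z":7,"wx":-0.003,"wy":-0.003,"wz":-0.003,"hand":0}

```text
clock: 12.1
ee_pos: [577.9, 108.2, 150.9]
tool_rot: [0.415, 0.91, 0.0, 0.0]
force: [0.5, 0.4, -3.4]
finger_gap: 0.29
```

Run:
```python
from h import *
to(577.6,108.2,140.4,41); print(env.get_state()["moment"])
```

```text
at [577.9 108.2 150.9] yaw 41.0 F [ 0.5  0.4 -3.4] gap 0.29 t 12.1 -> shift [ 0.2 -0.2 10.5] rot [0.001 0.    0.   ]
[-0.01886951 -0.05573724  0.01859504]
```

Request:
move_arm:
  motion:
    - {"x":0.2,"y":-0.2,"z":4,"wx":0,"wy":0,"wz":0,"hand":0}
    - {"x":0.2,"y":-0.2,"z":8,"wx":0,"wy":0,"wz":0,"hand":0}
    - {"x":0.2,"y":-0.2,"z":10.5,"wx":0,"wy":0,"wz":0,"hand":0}

```text
clock: 12.4
ee_pos: [577.7, 108.2, 140.3]
tool_rot: [0.415, 0.91, 0.0, 0.0]
force: [-5.7, -1.6, 17.7]
finger_gap: 0.289
```

Run:
```python
from h import *
to(577.6,108.2,139.4,41); print(env.get_state()["moment"])
```

```text
at [577.7 108.2 140.3] yaw 41.0 F [-5.7 -1.6 17.7] gap 0.289 t 12.4 -> shift [ 0.1 -0.   0.9] rot [0.001 0.001 0.   ]
[-0.31721253  1.28784215 -0.09858562]
```

Contact came exactly at the seated height (rim at about 70 mm). I'll hold there and check with a picture.

Request:
move_arm:
  motion:
    - {"x":0,"y":0,"z":0.3,"wx":0,"wy":0,"wz":0,"hand":0}
    - {"x":0,"y":0,"z":0.3,"wx":0,"wy":0,"wz":0,"hand":0}
    - {"x":0,"y":0,"z":0.3,"wx":0,"wy":0,"wz":0,"hand":0}
    - {"x":0,"y":0,"z":0.3,"wx":0,"wy":0,"wz":0,"hand":0}
    - {"x":0,"y":0,"z":0.3,"wx":0,"wy":0,"wz":0,"hand":0}

```text
clock: 12.9
ee_pos: [577.8, 108.1, 140.4]
tool_rot: [0.415, 0.91, 0.0, 0.001]
force: [-3.1, 0.5, 4.6]
finger_gap: 0.29
```

Run:
```python
from h import *
to(577.6,108.2,140.4,41)
f=snap("side","side4"); g=snap("scene","scene4")
print("pin exp side",proj(f,[605.2,189.8,95]),"scene",proj(g,[605.2,189.8,95]),"washer",proj(f,[577.6,108.2,70]),proj(g,[577.6,108.2,70]),"rim edge+14",proj(f,[577.6,108.2,84]))
def c(im,x,y): return cv2.resize(im[y:y+150,x:x+100],(400,600),interpolation=cv2.INTER_CUBIC)
cv2.imwrite("pics/z4.png",np.hstack([c(cv2.imread("pics/side4.png"),220,80),c(cv2.imread("pics/scene4.png"),295,85)]))
```

```text
at [577.8 108.1 140.4] yaw 41.0 F [-3.1  0.5  4.6] gap 0.29 t 12.9 -> shift [ 0.2 -0.1 -0. ] rot [0.001 0.001 0.   ]
pin exp side [252.12458034 148.22553342] scene [363.03972159 147.94105926] washer [266.4400774  175.36685032] [342.24172987 165.98252989] rim edge+14 [265.99412695 171.51719439]
```

View pics/z4.png

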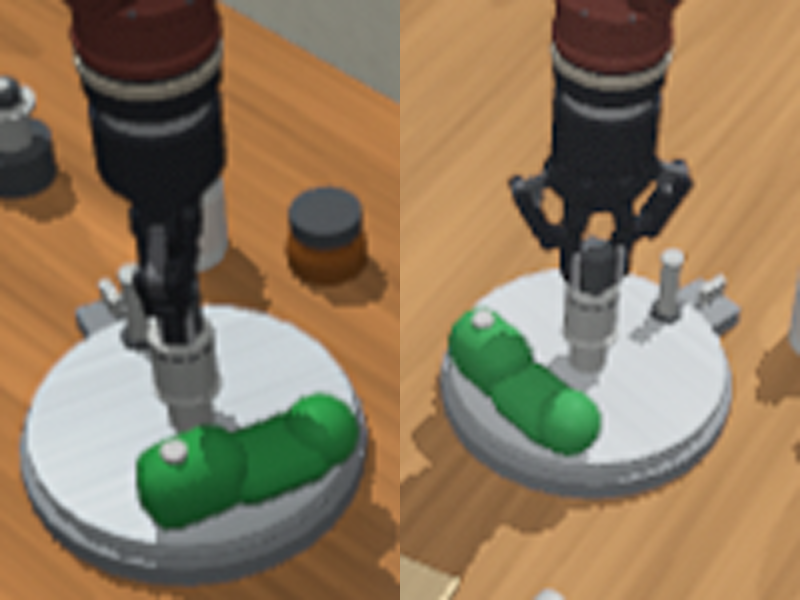

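Side and scene views show the barrel sitting directly on the washer with no nut showing. The pin top is at (363,149) in the scene view, against (363,148) expected at the pointer.

Run:
```python
from h import *
s=load("scene0")["frame"].astype(int);n=load("scene4")["frame"].astype(int)
d=abs(s-n).sum(2)
for k,(x,y,w,h) in dict(socketB=(248,235,22,32),hammer=(312,232,92,64),jar=(397,176,22,22),glue=(394,140,18,34)).items(): print(k,d[y:y+h,x:x+w].mean().round(1))
print(job.job_done())
```

```text
socketB 67.1
hammer 2.6
jar 3.0
glue 2.0
the job is handed in; nothing more can be done
None
```

Socket B's region changed more than the others, so I'll check it in the saved picture.

Run:
```python
import cv2,numpy as np
c=lambda n:cv2.resize(cv2.imread(f"pics/{n}.png")[203:278,225:325],(400,300))
cv2.imwrite("pics/b.png",np.hstack([c("scene0"),c("scene4")]))
```

```text
(no output)
```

View pics/b.png

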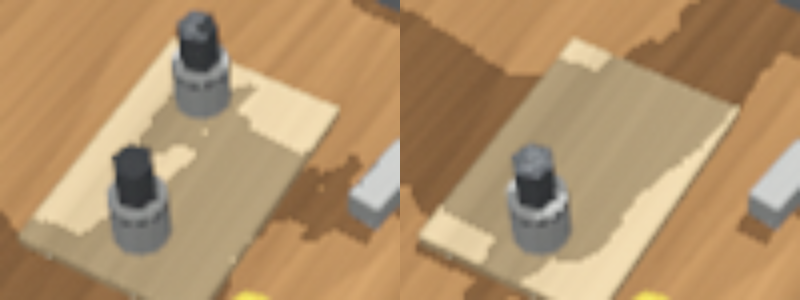

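The job is handed in, and my checks say it's done: the table is home at its stop and the fitting socket is gripped and fully seated on the nut. No verdict was reported.

- **Turntable:** I gripped the pin and turned the table counterclockwise until it stopped, with about 22 N pushing back. In the last pictures the pin stands at the pointer, at about 71° from the axis, where the nut's yaw puts the stop at about 71° too.
- **Fitting socket:** I gripped the 19 mm nut from two sides to locate the axis. The first socket I tried, the one nearer the table, slid on with no contact at the height where the wrong one would stop. It met the washer with its rim at about 70 mm and took about 18 N, then held at about 5 N. The tool is upright and within about 0.2 mm of the axis estimate, with the gripper closed on the socket at 80 N.
- **Other socket:** I never touched or tried it, since the first one fitted. It still stands upright in the same spot on the board. Its image patch differed strongly from the start picture, and the view afterwards showed only a changed shadow.
- **Bystanders:** the hammer, jar and glue bottle patches are unchanged.

The job clock was at about 13 s of the 72 s limit. No check failed. The only disagreement was about 0.5 mm in x and 0.6 mm in y between the camera and gripped axis estimates, and I used the gripped one.

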